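# Load the sample cell in the photometer

## Robot

A 7-joint arm with a two-finger parallel gripper is mounted at the origin on the work surface. World frame = base frame: x ahead of the robot, y to its left, z up, the work surface at z = 0. Lengths are in m, angles in rad, forces in N, time in s.
With the tool pointing down it reaches from about 0.35 to 0.9 m from the base axis. Payload 7.2 kg.
Tool frame: the origin (TCP) lies between the finger pads; the fingertips stand 17 mm ahead of it and the grasp point (between the pads) lies 2 mm behind it (ctrl.nose_length is the distance from the TCP to the fingertips, in m); z points along the fingers, y is the line along which they close (so a half turn about z gives the same grasp; the last joint's range is limited). The gripper opens to 88 mm and grips with 3 to 60 N. Pads are 20 mm wide; open, the fingers measure 115 mm over their backs; the gripper's body (75 mm by 178 mm) begins 61 mm behind the grasp point.
Start: joints at [-1.341, 0.411, -0.013, 1.596, 0.006, 1.134, -0.082], TCP at [0.183, 0.597, 0.24] pointing down, gripper open.
Joint ranges: [-2.95, 2.95], [-0.29, 1.99], [-1.47, 1.44], [0.14, 2.54], [-1.03, 4.17], [0.13, 1.85], [-2.86, 2.86]. Speed limits (rad/s): [2.39, 2.39, 3.01, 3.01, 3.14, 3.14, 3.14].

## Interface

Orientations are given as a rotation vector (axis times angle).
In Python, from station import ctrl gives the robot as it stands. The module is installed in compiled form; this text tells all that it offers.
- The arm moves only by the tool arm_command, never from a script. Its argument "plan" is a list of rows, each a list of 6 numbers: the shift along the tool's x, y, z in units of 100 mm (1.0 is 100 mm), then the turn, a rotation vector about the tool's x, y, z in units of 120 degrees (1.0 is 120 degrees). A call has 1 to 20 rows; each row is the pose to reach, as a shift and turn from the pose commanded when the call began, along the tool's axes at that moment; what a row does not reach only later rows make up. A row lasts 1/10 s, in which the tool goes at most 50 mm and 8.59 degrees, less where a joint would pass 70% of its speed; a pose out of reach is approached as far as the arm can. A call with a number of a shift or a turn outside -1 to 1 is refused whole. A call with a gripper value outside its range is refused whole. "hand" is the opening, from 0 (shut) to 1 (fully open), set as the call begins (left out, the last holds). The fingers move at their own pace and stop on an object; "force" is the grip in N (left out, the last holds). Time passes only in rows, so rows that repeat a pose let the fingers close. It gives the time, the measured TCP pose, the force, the opening and the grip force at its end, in the units of the state.
- ctrl.sense(): the state, without advancing time (a new reading comes with each control period).
- ctrl.capture(name): name is "scene" or "side" or "wrist"; returns a dict with "frame" (400x640x3 uint8, red, green, blue), "fx", "fy", "cx", "cy" (pixels), "xyz" and "rotation" of the camera in the world. Camera axes: x right, y up, looking along -z (the intrinsics and any distortion apply to the point x, -y, -z); pixel columns grow to the right and rows downward; lengths in m; the calibration is good to about 2 mm. A picture is of the moment at which its call begins. There is no depth.
- ctrl.sign_off(): hands the job in; it is judged then, once.
Trained networks look in a picture, given as the dict that the camera call returned (one of the last four; its "shot" number tells which), for a name from the list of things; names that differ only in an ending like _2 or _b are one class to them, and where a whole thing is asked for, a point or a joint stands for the part that bears it (a point fixed in the world has none). Each returns a list of dicts, best first, with "score" (0 to 1); they miss things now and then, are a little off and sometimes report something else, mostly with a low value. They report only what shows in the picture. A call takes as long as a camera call.
- ctrl.look_for(target, picture): "box" ([left, top, width, height] in pixels, round what is visible of it).
The state is a dict: "clock": time; "joint_positions": joint angles; "qd": joint speeds; "effort": joint torques, N m; "eef_pos": TCP position; "ee_rot": TCP orientation; "wrist_force": force on the tool from outside, world axes, zero at the start; "wrist_torque": the same for the moment, N m; "width": finger opening in m; "gripper_force": force on a finger pad.
Only numpy, scipy, OpenCV 4.12 (cv2) and the standard library are available. Lean on these libraries where they do the work, as an engineer would, in place of code of your own. Each camera call takes 0.05 s, during which the arm holds its last target. There are 200 camera calls.

## Task

Load the photometer for a reading: take the square glass cell in its black rectangular carrier off the steel tray, stand it in the nest at the bottom of the open sample compartment and press it down past the sprung ball until it clicks and sits fully home on the nest floor. Let go of it and slide the light cover fully shut over it. Leave the round vial and the other things standing where they are.

Things in the scene. Friction and masses are not known exactly. Their poses are not given: they have to be found in the camera images.
- carrier_mid (a point): Centre, half-way up, of what is to be loaded: a square glass cell with white cap in a black rectangular carrier, one rigid piece 84 mm high, 0.13 to 0.21 kg, upright on the tray; this point is 42 mm above its underside. Black frame 40 mm along x, 29 mm along y, up to 56 mm above the underside. Same either way round (half a turn about z). z up.
- carrier: The same piece; origin at the centre of its underside. Along the foot of both y faces runs a rounded rib (3 to 11 mm above the underside, 2.5 mm proud): 34 mm over the ribs. Above the frame: bare cell 24 mm square, cap 26 mm square (top 12 mm). Grip it across the frame, fingertips at least 20 mm above its underside so that they clear the nest block.
- nest_floor (a point): Centre of the nest's floor: the carrier's underside rests here when home, with carrier_mid 42 mm above. The nest is an aluminium block 70 (x) x 64 (y) mm, 18 mm high, with a well 42 mm along x, 35.5 mm along y, mouth chamfered 4 mm. The carrier goes in with its x along the nest's x, about 1 mm play each side. z up; axes as the photometer's.
- ball_tip (a point): Innermost point of the sprung steel ball (10 mm) in the middle of the nest's +y wall, 3.75 mm proud of it, centre 12 mm above the nest floor. The carrier's rib lands on it about 10 mm above home and does not pass by its own weight; pressed straight down with 5 to 10 N the ball gives way and, over the last 5 mm, snaps in over the rib, draws it down and holds it.
- photometer: White bench instrument 250 (x) x 350 (y) x 124 mm high, display and keys on its front (-x). Origin at the centre of its underside on the bench. The nest stands in the middle of its open sample compartment, 120 (x) x 140 (y) mm, at x 25, y -85 mm; the compartment's floor is level with the nest floor, 40 mm above the bench, its rim 84 mm higher.
- cover_grip (a point): Middle, half-way up, of the ridge handle on the grey light cover. Ridge: 60 mm along x, 12 mm thick (y), 18 mm high, in the middle of the cover plate (130 x 148 mm), whose upper face is 92 mm above the nest floor. Push or pinch it to slide the cover along y; shut, the ridge is right above the nest. The cover passes 3 mm over a carrier that is home and is stopped by one that is not.
- cover (a joint): How far the light cover is open, in m: 0 fully shut against its stop, 0.145 fully open, towards the photometer's +y. It starts open at 0.128 to 0.145, moves with about 2 N and stays where it is left.
- tray: Low steel tray 270 (x) x 110 (y) mm, rim 12 mm high, floor 4 mm thick; three things stand on it in a row along its x, 85 mm apart, in any order: the square cell's carrier and two round things. Origin at the centre of its underside.
- vial_carrier: A round black carrier (42 mm across the foot, 84 mm high) with a round glass vial, standing on the tray; not to be used. Origin under its centre.
- density_cup: A round stainless-steel density cup with lid, 51 mm across, 77 mm high, standing on the tray; leave it. Origin under its centre.
- amber_jar: An amber glass jar with blue lid, 68 mm across, 95 mm high, on the bench; leave it. Origin under its centre.
- white_pot: A white plastic pot, 80 mm across, 72 mm high, on the bench; leave it. Origin under its centre.
- weight: A steel calibration weight with knob, 38 mm across, 53 mm high, on the bench; leave it. Origin under its centre.
- beaker: An empty glass beaker, 76 mm across, 100 mm high, on the bench; leave it. Origin under its centre.

How it is judged:
By the outcome, as a careful person would: the job done as asked, in the order asked, and still so for the second after the job is handed in, with the robot touching nothing.
It also fails if it takes over 56 s, if anything falls off the work surface, if the arm or the gripper's body presses on something with over 40 N, if the wrist force passes 120 N, or if a joint passes its speed limit or range.

## Working session

There is one attempt and no reset: what is moved stays moved. The work goes in short steps, Python scripts to look and compute and a tool call to move; the robot and the scene stay as the last step left them, time stands still between calls to the robot, and variables do not carry over. Pictures are saved under pics/ and viewed, at most 10 in all, crops included, and the job is handed in when it is done.

Besides the shell and the picture viewer there is one more tool, called after "Emit:" by a JSON object that holds its "op" and its "data", one argument or row to a line. arm_command: Moves the arm, as the interface text tells. Its arguments: {"type":"object","properties":{"plan":{"type":"array"},"hand":{"type":"number"},"force":{"type":"number"}},"required":["plan"]}

```bash
mkdir -p pics; cat > h.py <<'E'
import numpy as np, cv2
from scipy.spatial.transform import Rotation as R
from station import ctrl
def rot(p):
    r=np.array(p["rotation"],float)
    return r if r.shape==(3,3) else R.from_rotvec(r).as_matrix()
def ray(p,u,v):
    d=np.array([(u-p["cx"])/p["fx"],-(v-p["cy"])/p["fy"],-1.])
    return np.array(p["xyz"]),rot(p)@d
def at_z(p,u,v,z):
    o,d=ray(p,u,v); return o+d*(z-o[2])/d[2]
def proj(p,X):
    c=rot(p).T@(np.array(X)-np.array(p["xyz"]))
    return np.array([p["cx"]+p["fx"]*c[0]/-c[2], p["cy"]-p["fy"]*c[1]/-c[2]])
def tri(obs):
    A=np.zeros((3,3));b=np.zeros(3)
    for p,u,v in obs:
        o,d=ray(p,u,v);d=d/np.linalg.norm(d);M=np.eye(3)-np.outer(d,d);A+=M;b+=M@o
    return np.linalg.solve(A,b)
def save(p,n): cv2.imwrite("pics/%s.png"%n,p["frame"][:,:,::-1])
E
python3 - <<'E'
from h import *
s=ctrl.sense();print({k:np.round(v,3).tolist() for k,v in s.items()})
for n in ["scene","side","wrist"]:
    p=ctrl.capture(n);save(p,n+"0")
    print(n,{k:(np.round(v,3).tolist() if k not in("frame",) else 0) for k,v in p.items() if not isinstance(v,str)})
    for t in ["carrier","photometer","nest_floor","ball_tip","cover_grip","tray","vial_carrier","density_cup","amber_jar"]:
        try: print(t,[(np.round(d["box"]).tolist(),round(d["score"],2)) for d in ctrl.look_for(t,p)[:2]])
        except Exception as e: print(t,e)
E
```

```text
{'clock': 0.0, 'joint_positions': [-1.341, 0.412, -0.013, 1.597, 0.006, 1.134, -0.082], 'qd': [-0.001, -0.001, 0.001, 0.001, 0.001, -0.002, 0.002], 'effort': [0.003, -58.798, 0.644, -29.107, -0.054, 0.019, 0.0], 'eef_pos': [0.183, 0.597, 0.239], 'ee_rot': [-0.466, -3.107, 0.003], 'wrist_force': [0.135, 0.826, -0.59], 'wrist_torque': [-0.016, 0.033, -0.031], 'gripper_force': 0.0, 'width': 0.087}
scene {'frame': 0, 'fx': 422.88, 'fy': 422.88, 'cx': 319.326, 'cy': 197.962, 'xyz': [1.609, 0.315, 0.977], 'rotation': [0.627, 0.883, 1.704], 'shot': 1}
carrier [([274.0, 191.0, 14.0, 25.0], 0.55), ([469.0, 202.0, 27.0, 36.0], 0.55)]
photometer [([307.0, 196.0, 118.0, 81.0], 0.82)]
nest_floor []
ball_tip []
cover_grip [([360.0, 207.0, 50.0, 31.0], 0.89)]
tray [([233.0, 202.0, 62.0, 52.0], 0.97)]
vial_carrier [([245.0, 219.0, 9.0, 20.0], 0.59)]
density_cup [([258.0, 206.0, 14.0, 22.0], 0.67)]
amber_jar [([458.0, 224.0, 26.0, 34.0], 0.82)]
side {'frame': 0, 'fx': 375.826, 'fy': 375.826, 'cx': 321.061, 'cy': 197.169, 'xyz': [-0.282, -0.759, 0.827], 'rotation': [0.919, -0.407, -0.745], 'shot': 2}
carrier [([347.0, 231.0, 13.0, 25.0], 0.64)]
photometer [([243.0, 146.0, 113.0, 88.0], 0.95), ([333.0, 218.0, 78.0, 52.0], 0.29)]
nest_floor []
ball_tip []
cover_grip [([268.0, 153.0, 46.0, 22.0], 0.98)]
tray [([330.0, 221.0, 81.0, 53.0], 0.79)]
vial_carrier [([389.0, 214.0, 16.0, 24.0], 0.73)]
density_cup [([365.0, 224.0, 17.0, 21.0], 0.75), ([418.0, 310.0, 15.0, 19.0], 0.31)]
amber_jar [([224.0, 153.0, 22.0, 25.0], 0.86)]
wrist {'frame': 0, 'fx': 292.627, 'fy': 292.627, 'cx': 312.945, 'cy': 198.33, 'xyz': [0.112, 0.619, 0.385], 'rotation': [-0.24, -0.179, 1.265], 'shot': 3}
carrier []
photometer []
nest_floor []
ball_tip []
cover_grip []
tray []
vial_carrier []
density_cup []
amber_jar []
```

View pics/scene0.png

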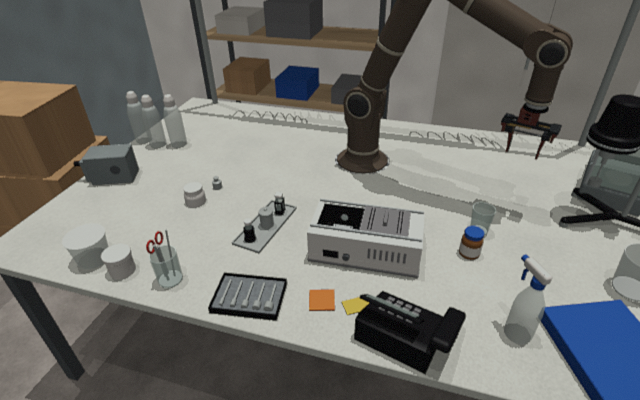

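View pics/side0.png

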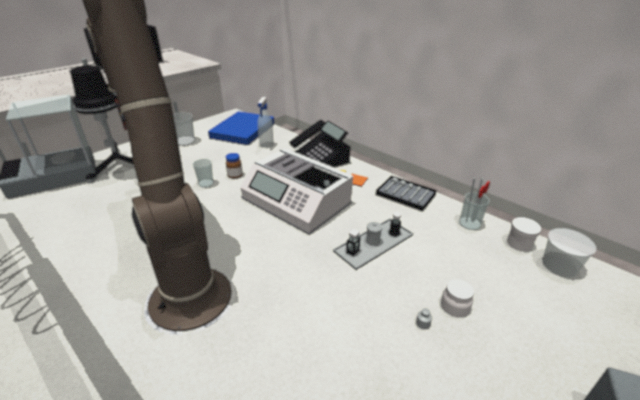

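```bash
python3 - <<'E'
from h import *
a=ctrl.capture("scene");b=ctrl.capture("side")
def c(t,p):
    r=ctrl.look_for(t,p)
    if not r: return None
    x,y,w,h=r[0]["box"];return p,x+w/2,y+h/2
for t in ["carrier","vial_carrier","density_cup","cover_grip","photometer","tray","amber_jar","white_pot","beaker","weight"]:
    A,B=c(t,a),c(t,b)
    if A and B: print(t,np.round(tri([A,B]),3))
    else: print(t,[ (A and np.round(at_z(*A,.045),3)),(B and np.round(at_z(*B,.045),3))])
E
```

```text
carrier [ 0.452 -0.212  0.045]
vial_carrier [ 0.627 -0.261  0.046]
density_cup [ 0.546 -0.234  0.033]
cover_grip [0.576 0.197 0.13 ]
photometer [0.555 0.135 0.036]
tray [ 0.537 -0.244 -0.009]
amber_jar [0.492 0.47  0.049]
white_pot [ 0.487 -0.559  0.033]
beaker [0.363 0.497 0.045]
weight [ 0.369 -0.523  0.018]
```

The scene view shows the photometer near (365,238) with its compartment dark at (343,217). The tray is at (265,225), and the square cell is at its robot-side end (280,203; side view 353,243). The network positions fit these.

```bash
cat >> h.py <<'E'
def go(pos,yaw=None,n=None):
    """print shift/turn (units) from present pose to TCP pos, tool y at world yaw (rad), pointing down"""
    s=ctrl.sense();R0=R.from_rotvec(s["ee_rot"]);d=R0.inv().apply(np.array(pos)-s["eef_pos"])*10
    t=np.zeros(3)
    if yaw is not None:
        c=[]
        for k in (0,np.pi):
            y=np.array([np.cos(yaw+k),np.sin(yaw+k),0]);z=np.array([0,0,-1.]);x=np.cross(y,z)
            c.append((R0.inv()*R.from_matrix(np.c_[x,y,z])).as_rotvec())
        t=min(c,key=np.linalg.norm)/np.radians(120)
    print("shift",np.round(d,3),"turn",np.round(t,3))
E
python3 - <<'E'
from h import *
p=ctrl.capture("wrist");s=ctrl.sense();T=R.from_rotvec(s["ee_rot"])
print("cam in tool",T.inv().apply(p["xyz"]-s["eef_pos"]),"view dir tool",T.inv().apply(rot(p)@[0,0,-1]), "img right",T.inv().apply(rot(p)@[1,0,0]))
go([0.53,0.07,0.36],np.radians(92))
a=ctrl.capture("side");b=ctrl.capture("scene")
# photometer yaw hint: project guesses
for yaw in (0,5,10,-5):
    M=R.from_euler("z",yaw,degrees=True).as_matrix();g=np.array([.576,.197,0])
    o=g-M@[.025,.052,0]
    print(yaw,o,[np.round(proj(a,o+M@np.array([sx*.125,sy*.175,.124]))).tolist() for sx in(-1,1) for sy in(-1,1)])
E
```

```text
cam in tool [ 7.49182112e-02  2.00126308e-05 -1.45198437e-01] view dir tool [-0.27562757  0.00106249  0.96126392] img right [ 6.71791679e-04  9.99999358e-01 -9.12678561e-04]
shift [-4.861 -4.026 -1.204] turn [-0.    -0.    -0.159]
0 [0.551 0.145 0.   ] [[305.0, 203.0], [240.0, 166.0], [353.0, 175.0], [288.0, 146.0]]
5 [0.55562723 0.14301898 0.        ] [[312.0, 202.0], [240.0, 169.0], [354.0, 172.0], [285.0, 146.0]]
10 [0.56040951 0.14144879 0.        ] [[318.0, 200.0], [240.0, 171.0], [355.0, 169.0], [282.0, 146.0]]
-5 [0.54656303 0.14737677 0.        ] [[298.0, 203.0], [240.0, 164.0], [351.0, 178.0], [292.0, 145.0]]
```

Emit:
{"op": "arm_command", "data": {
  "plan": [
    [-0.5, -0.4, -0.3, 0, 0, 0],
    [-0.97, -0.8, -0.5, 0, 0, 0],
    [-0.97, -0.8, -0.5, 0, 0, 0]
  ]
}}

```text
clock: 3.05
eef_pos: [0.2546, 0.4904, 0.2907]
ee_rot: [0.468, 3.105, 0.001]
wrist_force: [-0.2, 0.2, -0.0]
width: 0.0878
gripper_force: 0.0
```

Emit:
{"op": "arm_command", "data": {
  "plan": [
    [-0.35, -0.3, -0.2, 0, 0, 0],
    [-0.7, -0.6, -0.4, 0, 0, 0],
    [-0.97, -0.8, -0.7, 0, 0, 0],
    [-0.97, -0.8, -0.7, 0, 0, 0]
  ]
}}

```text
clock: 3.45
eef_pos: [0.3264, 0.3845, 0.3641]
ee_rot: [0.477, 3.101, 0.009]
wrist_force: [-0.4, -0.1, 0.4]
width: 0.088
gripper_force: 0.0
```

Emit:
{"op": "arm_command", "data": {
  "plan": [
    [-0.35, -0.3, 0, 0, 0, 0],
    [-0.7, -0.6, 0, 0, 0, 0],
    [-0.97, -0.8, 0, 0, 0, 0]
  ]
}}

```text
clock: 3.75
eef_pos: [0.3919, 0.2808, 0.3595]
ee_rot: [0.467, 3.106, 0.0]
wrist_force: [0.2, 0.5, -0.8]
width: 0.0879
gripper_force: 0.0
```

Emit:
{"op": "arm_command", "data": {
  "plan": [
    [-0.35, -0.3, 0, 0, 0, 0],
    [-0.7, -0.6, 0, 0, 0, 0],
    [-0.97, -0.8, 0, 0, 0, 0]
  ]
}}

```text
clock: 4.05
eef_pos: [0.4613, 0.1755, 0.3595]
ee_rot: [0.468, 3.106, -0.0]
wrist_force: [0.8, 0.3, -0.0]
width: 0.0879
gripper_force: 0.0
```

Emit:
{"op": "arm_command", "data": {
  "plan": [
    [-0.35, -0.3, 0, 0, 0, -0.05],
    [-0.7, -0.6, 0, 0, 0, -0.11],
    [-0.97, -0.8, 0, 0, 0, -0.16],
    [-0.97, -0.8, 0, 0, 0, -0.16],
    [-0.97, -0.8, 0, 0, 0, -0.16]
  ]
}}

```text
clock: 4.55
eef_pos: [0.5297, 0.0731, 0.359]
ee_rot: [0.055, -3.14, 0.0]
wrist_force: [-0.1, 0.0, -0.4]
width: 0.0878
gripper_force: 0.0
```

```bash
python3 - <<'E'
from h import *
s=ctrl.sense();print(s["clock"],s["eef_pos"],s["ee_rot"],s["joint_positions"])
p=ctrl.capture("wrist");save(p,"w1")
for t in ["photometer","nest_floor","ball_tip","cover_grip","tray","carrier"]:
    for d in ctrl.look_for(t,p)[:2]:
        b=d["box"];print(t,np.round(b),round(d["score"],2),np.round(at_z(p,b[0]+b[2]/2,b[1]+b[3]/2,{"nest_floor":.04,"ball_tip":.052,"cover_grip":.133}.get(t,.1)),4))
E
```

```text
4.55 [0.52970115 0.0730909  0.35898208] [ 5.50184675e-02 -3.14015799e+00  4.83537083e-05] [-0.5675829   0.17261951  0.40220734  1.65750823 -0.06946822  1.32651484
  1.4519843 ]
photometer [225.  82. 271. 189.] 0.56 [0.5354 0.1411 0.1   ]
nest_floor [278. 168.  49.  46.] 0.88 [0.576  0.0571 0.04  ]
cover_grip [350. 152. 113.  96.] 0.84 [0.5594 0.1977 0.133 ]
tray [ 96.  74.  73. 164.] 0.88 [ 0.5177 -0.1755  0.1   ]
carrier [347. 152. 117.  94.] 0.61 [0.5669 0.2071 0.1   ]
carrier [96. 94. 52. 30.] 0.58 [ 0.4562 -0.1817  0.1   ]
```

View pics/w1.png

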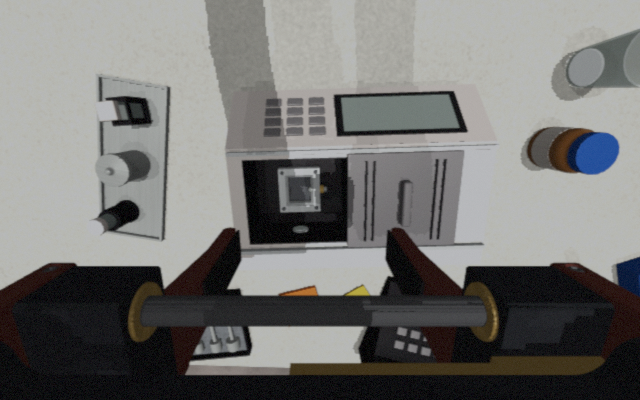

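The picture shows the nest at (299,190) with the ball on its +y side at (322,188), the cover ridge at (405,202) and the carrier at (125,109), standing roughly square to the tray.

```bash
python3 - <<'E'
import cv2,numpy as np
f=cv2.imread("pics/w1.png")
a=cv2.resize(f[150:230,235:355],None,fx=6,fy=6,interpolation=cv2.INTER_CUBIC)[:, :720]
b=cv2.resize(f[85:135,90:160],None,fx=6,fy=6,interpolation=cv2.INTER_CUBIC)
a=a[60:420]
h=a.shape[0]
b=cv2.copyMakeBorder(b,0,max(0,h-b.shape[0]),0,0,cv2.BORDER_CONSTANT)[:h]
cv2.imwrite("pics/c1.png",np.vstack([a[:, :720],np.hstack([b,np.zeros((h,300,3),np.uint8)])])[:600])
E
```

```text
(no output)
```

View pics/c1.png

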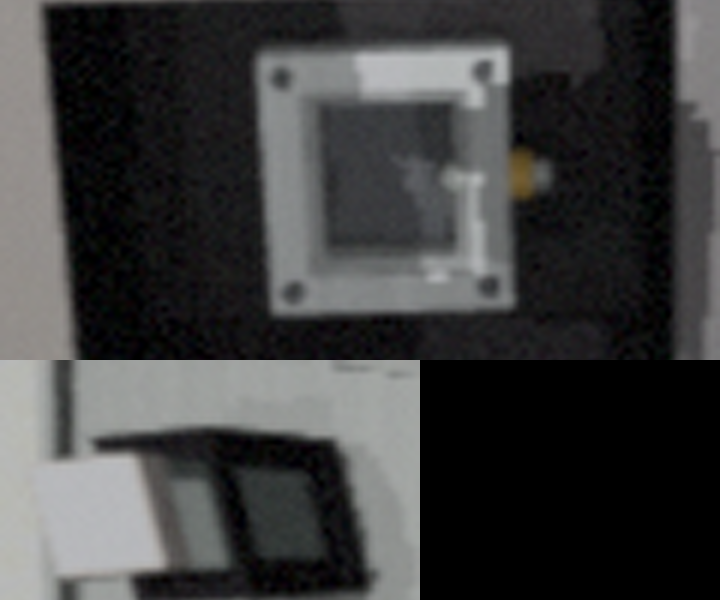

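```bash
python3 - <<'E'
from h import *
p=ctrl.capture("wrist")
f=lambda pts,o,z:np.array([at_z(p,o[0]+x/6,o[1]+y/6,z)[:2] for x,y in pts])
n=f([(257,110),(508,105),(515,367),(272,375)],(235,150),.058)
c=f([(42,100),(140,95),(168,210),(60,218)],(90,85),.088)
for q in (n,c):
    # order: (-x,-y),(-x,+y),(+x,+y),(+x,-y)
    ex=(q[3]-q[0]+q[2]-q[1])/2; ey=(q[1]-q[0]+q[2]-q[3])/2
    print(q.mean(0).round(4),"lenx",np.linalg.norm(ex).round(4),"leny",np.linalg.norm(ey).round(4),"yaw",np.degrees(np.arctan2(ex[1],ex[0])).round(1),np.degrees(np.arctan2(-ey[0],ey[1])).round(1))
# photometer yaw by long edges: compartment side edge/back rim
for (u,v,z),(u2,v2,z2) in [((230,150,.124),(493,147,.124)),((250,248,.124),(483,244,.124))]:
    a=at_z(p,u,v,z);b=at_z(p,u2,v2,z2);d=b-a;print("edge yaw",np.degrees(np.arctan2(-d[0],d[1])).round(2),np.linalg.norm(d).round(3))
a=at_z(p,99,75,.012)
for q in [(169,87),(164,240)]: print(at_z(p,*q,.012).round(3))
g=at_z(p,405,183,.142),at_z(p,405,222,.142);print("ridge",g)
go([.45,-.15,.3])
E
```

```text
[0.5704 0.0548] lenx 0.0715 leny 0.0649 yaw 3.8 3.8
[ 0.4612 -0.2096] lenx 0.0254 leny 0.0237 yaw 2.9 5.7
edge yaw 2.89 0.34
edge yaw 3.29 0.331
[ 0.422 -0.157  0.012]
[ 0.686 -0.192  0.012]
ridge (array([0.53376104, 0.19134981, 0.142     ]), array([0.58637291, 0.19801311, 0.142     ]))
shift [ 0.88  -2.203  0.597] turn [0. 0. 0.]
```

Emit:
{"op": "arm_command", "data": {
  "plan": [
    [0.15, -0.45, 0, 0, 0, 0],
    [0.3, -0.95, 0.1, 0, 0, 0],
    [0.3, -0.95, 0.2, 0, 0, 0]
  ]
}}

```text
clock: 5.25
eef_pos: [0.502, -0.0295, 0.3404]
ee_rot: [-0.046, 3.139, -0.002]
wrist_force: [1.1, 1.2, 0.2]
width: 0.0874
gripper_force: 0.0
```

Emit:
{"op": "arm_command", "data": {
  "plan": [
    [0.15, -0.45, 0.2, 0, 0, 0],
    [0.3, -0.9, 0.4, 0, 0, 0],
    [0.3, -0.95, 0.6, 0, 0, 0]
  ]
}}

```text
clock: 5.55
eef_pos: [0.4751, -0.1242, 0.2797]
ee_rot: [-0.049, 3.14, -0.002]
wrist_force: [-0.3, 0.7, 0.1]
width: 0.0876
gripper_force: 0.0
```

Emit:
{"op": "arm_command", "data": {
  "plan": [
    [0.15, -0.4, 0.2, 0, 0, 0],
    [0.3, -0.8, 0.5, 0, 0, 0],
    [0.3, -0.9, 0.7, 0, 0, 0],
    [0.3, -0.9, 0.7, 0, 0, 0],
    [0.3, -0.9, 0.7, 0, 0, 0]
  ]
}}

```text
clock: 6.05
eef_pos: [0.4505, -0.2097, 0.2098]
ee_rot: [0.058, -3.14, -0.001]
wrist_force: [-0.8, 0.3, 0.1]
width: 0.0875
gripper_force: 0.0
```

```bash
python3 - <<'E'
from h import *
s=ctrl.sense();print(s["clock"],s["eef_pos"],s["ee_rot"])
p=ctrl.capture("wrist");save(p,"w2")
for t in ["carrier_mid","carrier"]:
    for d in ctrl.look_for(t,p)[:2]: print(t,np.round(d["box"]),round(d["score"],2))
f=p["frame"][:,:,::-1]; cv2.imwrite("pics/w2c.png",cv2.resize(f[60:260,200:420],None,fx=3,fy=3,interpolation=cv2.INTER_CUBIC))
E
```

```text
6.05 [ 0.45050948 -0.20969548  0.20980574] [ 5.84335518e-02 -3.14044974e+00 -5.37218331e-04]
carrier_mid [297. 170.  26.  53.] 0.98
carrier_mid [270. 232.  46.  62.] 0.68
carrier [295. 168.  29.  47.] 0.58
```

View pics/w2c.png

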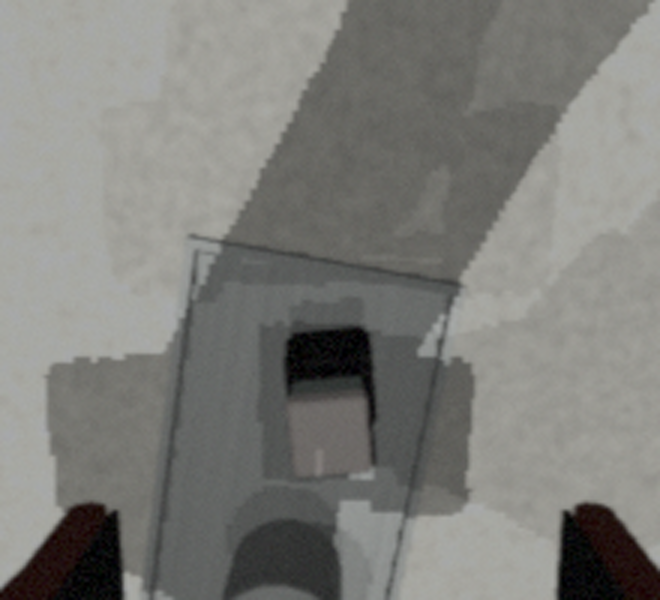

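The close-up shows the cap top at crop corners (289,400), (364,390), (374,468) and (297,478). The black frame is above it and the carrier is turned a few degrees anticlockwise from world axes. The density cup is below.

```bash
python3 - <<'E'
from h import *
p=ctrl.capture("wrist")
f=lambda pts,z:np.array([at_z(p,200+x/3,60+y/3,z)[:2] for x,y in pts])
q=f([(289,401),(364,391),(374,468),(297,478)],.088)
ex=(q[3]-q[0]+q[2]-q[1])/2; ey=(q[1]-q[0]+q[2]-q[3])/2
print(q.mean(0).round(4),"lenx",np.linalg.norm(ex).round(4),"leny",np.linalg.norm(ey).round(4),"yaw",np.degrees(np.arctan2(ex[1],ex[0])).round(1),np.degrees(np.arctan2(-ey[0],ey[1])).round(1))
b=f([(287,335),(367,327)],.004);d=b[1]-b[0];print("foot edge",b.round(4),np.linalg.norm(d).round(4),np.degrees(np.arctan2(-d[0],d[1])).round(1))
go([*q.mean(0),.046-.000],np.radians(96))
E
```

```text
[ 0.4602 -0.2113] lenx 0.0259 leny 0.0245 yaw 8.5 10.1
foot edge [[ 0.4448 -0.2304]
 [ 0.4402 -0.1981]] 0.0326 8.1
shift [-0.086 -0.023  1.646] turn [-0.     0.001 -0.031]
```

Emit:
{"op": "arm_command", "data": {
  "plan": [
    [-0.095, -0.02, 0.2, 0, 0, -0.053],
    [-0.095, -0.02, 0.5, 0, 0, -0.053],
    [-0.095, -0.02, 0.8, 0, 0, -0.053],
    [-0.095, -0.02, 0.9, 0, 0, -0.053],
    [-0.095, -0.02, 0.9, 0, 0, -0.053]
  ]
}}

```text
clock: 6.75
eef_pos: [0.4595, -0.2113, 0.1192]
ee_rot: [0.234, -3.131, -0.001]
wrist_force: [-0.3, 0.9, 0.1]
width: 0.0878
gripper_force: 0.0
```

Emit:
{"op": "arm_command", "data": {
  "plan": [
    [0, 0, 0.2, 0, 0, 0],
    [0, 0, 0.4, 0, 0, 0],
    [0, 0, 0.6, 0, 0, 0],
    [0, 0, 0.72, 0, 0, 0],
    [0, 0, 0.72, 0, 0, 0]
  ]
}}

```text
clock: 7.25
eef_pos: [0.4599, -0.2118, 0.0476]
ee_rot: [0.233, -3.132, -0.001]
wrist_force: [-0.3, 1.1, 0.6]
width: 0.0881
gripper_force: 0.0
```

Emit:
{"op": "arm_command", "data": {
  "plan": [
    [0, 0, 0, 0, 0, 0],
    [0, 0, 0, 0, 0, 0],
    [0, 0, 0, 0, 0, 0],
    [0, 0, 0, 0, 0, 0],
    [0, 0, 0, 0, 0, 0],
    [0, 0, 0, 0, 0, 0],
    [0, 0, 0, 0, 0, 0],
    [0, 0, 0, 0, 0, 0]
  ],
  "hand": 0,
  "force": 35
}}

```text
clock: 8.05
eef_pos: [0.4598, -0.2121, 0.0476]
ee_rot: [0.233, -3.133, 0.0]
wrist_force: [-0.4, 0.2, -0.3]
width: 0.0286
gripper_force: 34.9
```

Emit:
{"op": "arm_command", "data": {
  "plan": [
    [0, 0, -0.2, 0, 0, 0],
    [0, 0, -0.5, 0, 0, 0],
    [0, 0, -0.9, 0, 0, 0]
  ]
}}

```text
clock: 8.35
eef_pos: [0.4585, -0.2116, 0.1373]
ee_rot: [0.232, -3.129, -0.001]
wrist_force: [1.2, 0.9, -1.1]
width: 0.0291
gripper_force: 34.9
```

Emit:
{"op": "arm_command", "data": {
  "plan": [
    [0, 0, -0.4, 0, 0, 0],
    [0, 0, -0.8, 0, 0, 0],
    [0, 0, -1.0, 0, 0, 0]
  ]
}}

```text
clock: 8.65
eef_pos: [0.4604, -0.2126, 0.2407]
ee_rot: [-0.232, 3.13, -0.001]
wrist_force: [0.4, -0.4, -1.4]
width: 0.0291
gripper_force: 34.9
```

Emit:
{"op": "arm_command", "data": {
  "plan": [
    [-0.2, 0.2, 0, 0, 0, 0],
    [-0.45, 0.5, -0.1, 0, 0, 0],
    [-0.7, 0.8, -0.1, 0, 0, 0],
    [-0.85, 0.95, -0.1, 0, 0, 0]
  ]
}}

```text
clock: 9.05
eef_pos: [0.531, -0.1019, 0.2476]
ee_rot: [-0.238, 3.132, 0.002]
wrist_force: [0.4, -0.4, -0.8]
width: 0.0287
gripper_force: 34.9
```

Emit:
{"op": "arm_command", "data": {
  "plan": [
    [-0.3, 0.3, 0, 0, 0, 0.02],
    [-0.6, 0.65, 0, 0, 0, 0.042],
    [-0.8, 0.9, 0, 0, 0, 0.042],
    [-0.85, 0.95, 0, 0, 0, 0.042],
    [-0.85, 0.95, 0, 0, 0, 0.042],
    [-0.85, 0.95, 0, 0, 0, 0.042]
  ]
}}

```text
clock: 9.65
eef_pos: [0.5991, -0.0006, 0.2474]
ee_rot: [0.092, -3.139, 0.001]
wrist_force: [-0.6, -0.0, -1.3]
width: 0.0291
gripper_force: 34.9
```

```bash
python3 - <<'E'
from h import *
s=ctrl.sense();print(s["clock"],s["eef_pos"],s["ee_rot"],s["width"],s["wrist_force"])
p=ctrl.capture("wrist");save(p,"w3")
for t in ["nest_floor","carrier","ball_tip"]:
    for d in ctrl.look_for(t,p)[:2]: print(t,np.round(d["box"]),round(d["score"],2))
print(proj(p,[.5704,.0548,.058]))
u,v=proj(p,[.5704,.0548,.058]).astype(int)
f=p["frame"][:,:,::-1]; print(u,v)
y0,x0=max(0,v-65),u-90
cv2.imwrite("pics/w3c.png",cv2.resize(f[y0:y0+140,x0:x0+180],None,fx=4,fy=4,interpolation=cv2.INTER_CUBIC)); print(x0,y0)
E
```

```text
9.65 [ 5.99123595e-01 -5.88902675e-04  2.47409243e-01] [ 9.24053399e-02 -3.13935268e+00  1.39242154e-03] 0.02911312309437801 [-0.56619538 -0.03797435 -1.30310212]
nest_floor [333. 127.  66.  64.] 0.8
carrier [283. 198.  58.  95.] 0.72
ball_tip [373. 155.   6.  10.] 0.61
[362.70155568 159.51752906]
362 159
272 94
```

View pics/w3c.png

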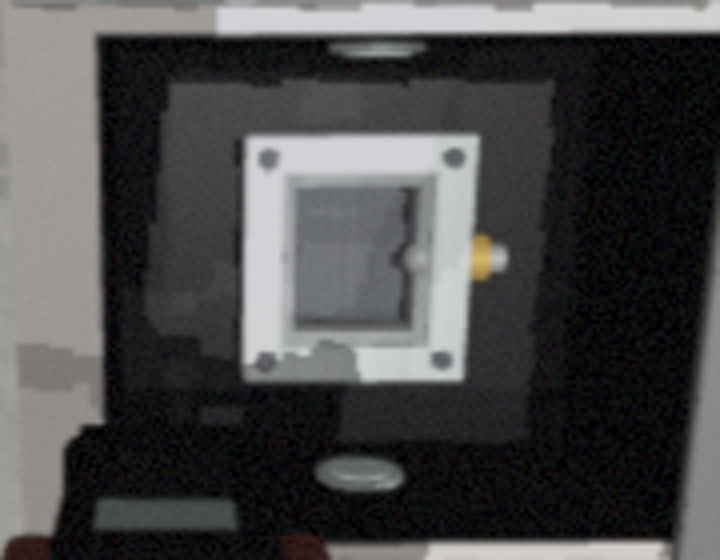

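The nest shows clearly: block corners at crop (247,136), (478,136), (463,380) and (243,380), ball at (415,258). The held carrier's foot edge is near crop row 427.

```bash
python3 - <<'E'
from h import *
p=ctrl.capture("wrist");s=ctrl.sense()
f=lambda pts,z:np.array([at_z(p,272+x/4,94+y/4,z)[:2] for x,y in pts])
q=f([(247,136),(478,136),(463,380),(243,380)],.058)
ex=(q[3]-q[0]+q[2]-q[1])/2; ey=(q[1]-q[0]+q[2]-q[3])/2
print(q.mean(0).round(4),"lenx",np.linalg.norm(ex).round(4),"leny",np.linalg.norm(ey).round(4),"yaw",np.degrees(np.arctan2(ex[1],ex[0])).round(1),np.degrees(np.arctan2(-ey[0],ey[1])).round(1))
w=f([(293,180),(432,178),(428,340),(288,342)],.054);print("well",w.mean(0).round(4))
b=f([(75,428),(290,428)],.2038);print("foot",b.round(4),b.mean(0),np.linalg.norm(b[1]-b[0]))
d=R.from_rotvec(s["ee_rot"]).inv().apply(np.r_[b.mean(0),.2038]-s["eef_pos"]);print("foot mid in tool",d)
y=R.from_rotvec(s["ee_rot"]).apply([0,1,0]);print("tool y yaw",np.degrees(np.arctan2(y[1],y[0])))
e=R.from_euler("z",3.5,degrees=True).apply([0.001,0,0])
go([.571,.0545,.2474],np.radians(93.5))
E
```

```text
[0.5709 0.0537] lenx 0.0701 leny 0.0647 yaw 3.8 3.4
well [0.5714 0.0552]
foot [[ 0.5816 -0.0165]
 [ 0.5794  0.0197]] [0.58049474 0.00155999] 0.03627628168057063
foot mid in tool [0.01889203 0.00286238 0.04415736]
tool y yaw 93.35324956352592
shift [0.253 0.563 0.006] turn [ 0.     0.    -0.001]
```

Emit:
{"op": "arm_command", "data": {
  "plan": [
    [0.13, 0.3, 0, 0, 0, 0],
    [0.263, 0.563, 0, 0, 0, 0],
    [0.263, 0.563, 0.2, 0, 0, 0],
    [0.263, 0.563, 0.5, 0, 0, 0],
    [0.263, 0.563, 0.8, 0, 0, 0],
    [0.263, 0.563, 0.9, 0, 0, 0]
  ]
}}

```text
clock: 10.5
eef_pos: [0.5685, 0.0552, 0.1553]
ee_rot: [0.094, -3.137, 0.001]
wrist_force: [0.1, 0.1, -1.4]
width: 0.0287
gripper_force: 34.9
```

Emit:
{"op": "arm_command", "data": {
  "plan": [
    [0, 0, 0.15, 0, 0, 0],
    [0, 0, 0.3, 0, 0, 0],
    [0, 0, 0.4, 0, 0, 0],
    [0, 0, 0.4, 0, 0, 0],
    [0, 0, 0.4, 0, 0, 0]
  ]
}}

```text
clock: 11.0
eef_pos: [0.5706, 0.0554, 0.1183]
ee_rot: [-0.094, 3.14, 0.0]
wrist_force: [0.2, -0.9, -0.3]
width: 0.0287
gripper_force: 34.9
```

```bash
python3 - <<'E'
from h import *
s=ctrl.sense();print(s["clock"],s["eef_pos"],s["ee_rot"],s["wrist_force"])
go([.570,.0545,.112],np.radians(93.5))
p=ctrl.capture("wrist");save(p,"w4")
f=p["frame"][:,:,::-1]
cv2.imwrite("pics/w4c.png",cv2.resize(f[110:250,220:400],None,fx=4,fy=4,interpolation=cv2.INTER_CUBIC))
E
```

```text
11.0 [0.57056015 0.05543714 0.11828586] [-9.42926788e-02  3.13961956e+00  7.99447773e-05] [ 0.16454276 -0.92288727 -0.28983297]
shift [ 0.006 -0.009  0.063] turn [ 0.  0. -0.]
```

View pics/w4c.png

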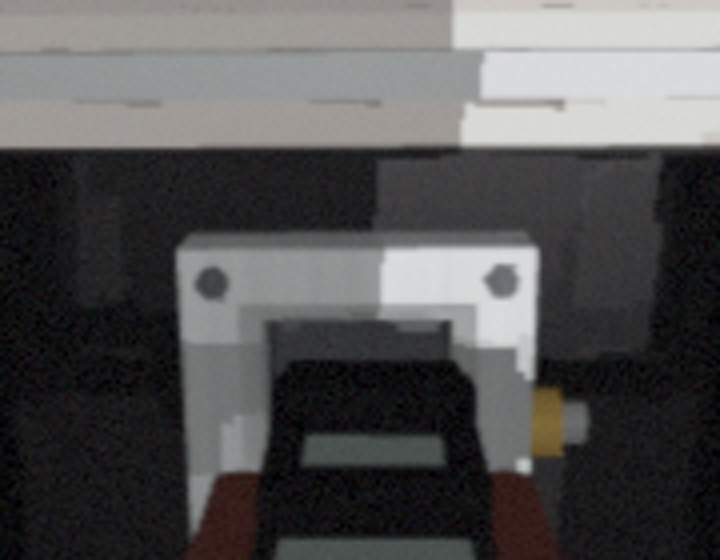

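The foot is centred at crop column 373 and the well mouth at 359, so the carrier must go about 2 mm towards −y before it descends into the mouth.

Emit:
{"op": "arm_command", "data": {
  "plan": [
    [0.005, -0.018, 0, 0, 0, 0],
    [0.005, -0.018, 0, 0, 0, 0],
    [0.005, -0.018, 0.07, 0, 0, 0],
    [0.005, -0.018, 0.13, 0, 0, 0],
    [0.005, -0.018, 0.18, 0, 0, 0],
    [0.005, -0.018, 0.2, 0, 0, 0],
    [0.005, -0.018, 0.2, 0, 0, 0]
  ]
}}

```text
clock: 11.75
eef_pos: [0.5696, 0.0531, 0.0971]
ee_rot: [0.094, -3.139, 0.001]
wrist_force: [-0.0, -1.6, -0.7]
width: 0.0289
gripper_force: 34.9
```

Emit:
{"op": "arm_command", "data": {
  "plan": [
    [0, 0, 0.03, 0, 0, 0],
    [0, 0, 0.05, 0, 0, 0],
    [0, 0, 0.07, 0, 0, 0],
    [0, 0, 0.07, 0, 0, 0]
  ]
}}

```text
clock: 12.15
eef_pos: [0.5708, 0.052, 0.0912]
ee_rot: [-0.093, 3.138, -0.003]
wrist_force: [1.5, -6.5, 1.5]
width: 0.0286
gripper_force: 35.0
```

Emit:
{"op": "arm_command", "data": {
  "plan": [
    [0, 0, 0.03, 0, 0, 0],
    [0, 0, 0.05, 0, 0, 0],
    [0, 0, 0.07, 0, 0, 0],
    [0, 0, 0.08, 0, 0, 0],
    [0, 0, 0.08, 0, 0, 0]
  ]
}}

```text
clock: 12.65
eef_pos: [0.5702, 0.0521, 0.0836]
ee_rot: [-0.093, 3.139, -0.002]
wrist_force: [-2.9, -5.5, 7.8]
width: 0.0291
gripper_force: 35.0
```

Emit:
{"op": "arm_command", "data": {
  "plan": [
    [0, 0, 0.01, 0, 0, 0],
    [0, 0, 0.02, 0, 0, 0],
    [0, 0, 0.02, 0, 0, 0]
  ]
}}

```text
clock: 12.95
eef_pos: [0.5703, 0.0521, 0.0835]
ee_rot: [-0.092, 3.139, 0.0]
wrist_force: [-10.2, -6.7, 30.4]
width: 0.0289
gripper_force: 35.0
```

Emit:
{"op": "arm_command", "data": {
  "plan": [
    [0, 0, -0.02, 0, 0, 0],
    [0, 0, -0.02, 0, 0, 0]
  ]
}}

```text
clock: 13.15
eef_pos: [0.5702, 0.0521, 0.0836]
ee_rot: [-0.093, 3.139, -0.002]
wrist_force: [-2.8, -6.2, 7.9]
width: 0.0287
gripper_force: 35.0
```

Emit:
{"op": "arm_command", "data": {
  "plan": [
    [0, 0, 0, 0, 0, 0],
    [0, 0, 0, 0, 0, 0],
    [0, 0, 0, 0, 0, 0],
    [0, 0, 0, 0, 0, 0],
    [0, 0, 0, 0, 0, 0],
    [0, 0, 0, 0, 0, 0]
  ],
  "hand": 1
}}

```text
clock: 13.75
eef_pos: [0.5697, 0.054, 0.0826]
ee_rot: [0.095, -3.14, -0.0]
wrist_force: [0.3, -0.3, -0.2]
width: 0.0735
gripper_force: 0.0
```

Emit:
{"op": "arm_command", "data": {
  "plan": [
    [0, 0, -0.2, 0, 0, 0],
    [0, 0, -0.5, 0, 0, 0],
    [0, 0, -0.9, 0, 0, 0],
    [0, 0, -1.0, 0, 0, 0]
  ]
}}

```text
clock: 14.15
eef_pos: [0.5717, 0.0537, 0.1865]
ee_rot: [-0.094, 3.135, 0.002]
wrist_force: [-0.3, 0.2, 0.2]
width: 0.0877
gripper_force: 0.0
```

Emit:
{"op": "arm_command", "data": {
  "plan": [
    [0, 0, -0.4, 0, 0, 0],
    [0, 0, -0.6, 0, 0, 0],
    [0, 0, -0.6, 0, 0, 0]
  ]
}}

```text
clock: 14.45
eef_pos: [0.5712, 0.0539, 0.2452]
ee_rot: [-0.095, 3.135, 0.002]
wrist_force: [-0.2, -0.9, -0.6]
width: 0.0877
gripper_force: 0.0
```

```bash
python3 - <<'E'
from h import *
s=ctrl.sense();print(s["clock"],s["eef_pos"],s["ee_rot"],s["wrist_force"])
p=ctrl.capture("wrist");save(p,"w5")
for t in ["carrier","cover_grip"]:
    for d in ctrl.look_for(t,p)[:2]: print(t,np.round(d["box"]),round(d["score"],2))
M=R.from_euler("z",3.5,degrees=True)
for z in (.124,.134): print("cap top pred",z,[np.round(proj(p,np.array([.571,.053,z])+M.apply([a*.013,b*.013,0]))).tolist() for a,b in [(-1,-1),(-1,1),(1,1),(1,-1)]])
E
```

```text
14.45 [0.57120276 0.05388142 0.24524488] [-9.45922495e-02  3.13544037e+00  2.05126182e-03] [-0.19512068 -0.91954987 -0.60239584]
carrier [296. 162.  26.  42.] 0.96
cover_grip [381. 123. 181. 135.] 0.88
cap top pred 0.124 [[298.0, 183.0], [326.0, 183.0], [325.0, 209.0], [298.0, 209.0]]
cap top pred 0.134 [[297.0, 185.0], [326.0, 185.0], [326.0, 212.0], [298.0, 212.0]]
```

View pics/w5.png

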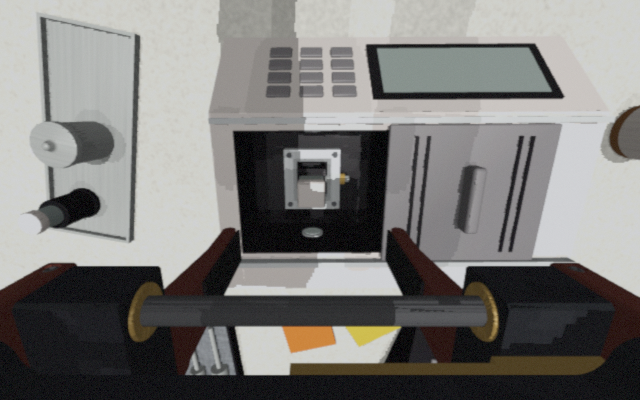

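The carrier stands upright in the nest (cap at 312,195), and its z at the hard stop matches home. The ridge is at (472,200).

```bash
python3 - <<'E'
from h import *
p=ctrl.capture("wrist")
M=R.from_euler("z",3.5,degrees=True);n=np.array([.571,.0535,0])
for d in (.13,.137,.145):
    print(d,[np.round(proj(p,n+M.apply([a*.03,d+b*.006,.150]))).tolist() for a,b in [(-1,-1),(-1,1),(1,1),(1,-1)]])
f=p["frame"]; print(f[200,440:500].mean(1).round().astype(int).tolist()); print(f[185,440:500].mean(1).round().astype(int).tolist())
for d in (.13,.137,.145): print(np.round(proj(p,n+M.apply([0,d-.006,.150]))),np.round(proj(p,n+M.apply([0,d+.006,.150]))),np.round(proj(p,n+M.apply([0,d-.006,.132]))))
go(n+M.apply([0,.14,.2]),np.radians(93.5))
E
```

```text
0.13 [[463.0, 174.0], [478.0, 174.0], [467.0, 241.0], [453.0, 241.0]]
0.137 [[472.0, 174.0], [486.0, 174.0], [475.0, 241.0], [461.0, 241.0]]
0.145 [[481.0, 174.0], [496.0, 174.0], [484.0, 241.0], [470.0, 241.0]]
[138, 136, 138, 135, 136, 135, 135, 137, 136, 135, 134, 134, 134, 134, 133, 135, 134, 133, 135, 132, 111, 82, 71, 57, 50, 48, 50, 48, 49, 52, 60, 70, 92, 108, 121, 134, 148, 153, 153, 150, 149, 146, 146, 138, 132, 139, 144, 143, 145, 146, 145, 146, 147, 145, 144, 144, 145, 145, 146, 145]
[140, 138, 141, 138, 140, 139, 140, 140, 139, 139, 140, 138, 137, 138, 136, 137, 138, 138, 138, 139, 137, 111, 83, 76, 64, 54, 48, 46, 47, 50, 47, 49, 50, 64, 87, 103, 111, 136, 153, 153, 153, 150, 150, 147, 143, 142, 134, 136, 143, 146, 143, 146, 144, 147, 147, 144, 144, 143, 145, 146]
[458. 209.] [472. 209.] [449. 202.]
[466. 209.] [480. 209.] [456. 202.]
[476. 209.] [490. 209.] [465. 202.]
shift [-0.02   1.395  0.411] turn [-0.    -0.001 -0.   ]
```

Emit:
{"op": "arm_command", "data": {
  "plan": [
    [0, 0.35, 0, 0, 0, 0],
    [-0.02, 0.7, 0.1, 0, 0, 0],
    [-0.02, 0.9, 0.2, 0, 0, 0]
  ]
}}

```text
clock: 14.95
eef_pos: [0.5656, 0.1467, 0.2209]
ee_rot: [0.099, -3.138, -0.001]
wrist_force: [-0.8, 0.1, -0.6]
width: 0.088
gripper_force: 0.0
```

Emit:
{"op": "arm_command", "data": {
  "plan": [
    [0, 0.3, 0, 0, 0, 0],
    [0, 0.495, 0.15, 0, 0, 0],
    [0, 0.495, 0.35, 0, 0, 0],
    [0, 0.495, 0.55, 0, 0, 0],
    [0, 0.495, 0.7, 0, 0, 0],
    [0, 0.495, 0.7, 0, 0, 0]
  ]
}}

```text
clock: 15.55
eef_pos: [0.5628, 0.1925, 0.1505]
ee_rot: [0.094, -3.138, 0.002]
wrist_force: [0.3, 0.8, 1.0]
width: 0.0879
gripper_force: 0.0
```

Emit:
{"op": "arm_command", "data": {
  "plan": [
    [0, 0, 0, 0, 0, 0],
    [0, 0, 0, 0, 0, 0],
    [0, 0, 0, 0, 0, 0],
    [0, 0, 0, 0, 0, 0],
    [0, 0, 0, 0, 0, 0],
    [0, 0, 0, 0, 0, 0],
    [0, 0, 0, 0, 0, 0],
    [0, 0, 0, 0, 0, 0]
  ],
  "hand": 0,
  "force": 8
}}

```text
clock: 16.35
eef_pos: [0.5634, 0.1932, 0.1527]
ee_rot: [-0.095, 3.14, 0.0]
wrist_force: [0.6, 0.1, 0.2]
width: 0.0271
gripper_force: 0.0
```

Emit:
{"op": "arm_command", "data": {
  "plan": [
    [0, 0, 0, 0, 0, 0],
    [0, 0, 0, 0, 0, 0],
    [0, 0, 0, 0, 0, 0],
    [0, 0, 0, 0, 0, 0]
  ]
}}

```text
clock: 16.75
eef_pos: [0.5634, 0.1933, 0.1527]
ee_rot: [-0.095, 3.14, 0.0]
wrist_force: [0.2, -0.3, 0.4]
width: 0.0117
gripper_force: 8.0
```

Emit:
{"op": "arm_command", "data": {
  "plan": [
    [0, -0.1, 0, 0, 0, 0],
    [0, -0.25, 0, 0, 0, 0],
    [0, -0.4, 0, 0, 0, 0],
    [0, -0.55, 0, 0, 0, 0],
    [0, -0.7, 0, 0, 0, 0],
    [0, -0.85, 0, 0, 0, 0],
    [0, -0.85, 0, 0, 0, 0]
  ]
}}

```text
clock: 17.45
eef_pos: [0.569, 0.1043, 0.1526]
ee_rot: [-0.088, 3.14, -0.003]
wrist_force: [4.5, -1.1, -4.2]
width: 0.0119
gripper_force: 8.0
```

Emit:
{"op": "arm_command", "data": {
  "plan": [
    [0, -0.1, 0, 0, 0, 0],
    [0, -0.2, 0, 0, 0, 0],
    [0, -0.3, 0, 0, 0, 0],
    [0, -0.4, 0, 0, 0, 0],
    [0, -0.5, 0, 0, 0, 0],
    [0, -0.53, 0, 0, 0, 0],
    [0, -0.53, 0, 0, 0, 0]
  ]
}}

```text
clock: 18.15
eef_pos: [0.5723, 0.0542, 0.1527]
ee_rot: [-0.094, 3.139, -0.001]
wrist_force: [6.8, -1.3, -4.7]
width: 0.0122
gripper_force: 8.0
```

Emit:
{"op": "arm_command", "data": {
  "plan": [
    [0, -0.01, 0, 0, 0, 0],
    [0, -0.02, 0, 0, 0, 0],
    [0, -0.03, 0, 0, 0, 0],
    [0, -0.03, 0, 0, 0, 0]
  ]
}}

```text
clock: 18.55
eef_pos: [0.5724, 0.0527, 0.1527]
ee_rot: [-0.096, 3.139, 0.001]
wrist_force: [5.4, 1.9, -4.8]
width: 0.012
gripper_force: 8.0
```

Emit:
{"op": "arm_command", "data": {
  "plan": [
    [0, -0.02, 0, 0, 0, 0],
    [0, -0.03, 0, 0, 0, 0],
    [0, -0.03, 0, 0, 0, 0],
    [0, -0.03, 0, 0, 0, 0]
  ]
}}

```text
clock: 18.95
eef_pos: [0.5724, 0.0526, 0.1527]
ee_rot: [-0.099, 3.139, 0.005]
wrist_force: [4.6, 8.6, -4.4]
width: 0.0123
gripper_force: 8.0
```

Emit:
{"op": "arm_command", "data": {
  "plan": [
    [0, 0, 0, 0, 0, 0],
    [0, 0, 0, 0, 0, 0],
    [0, 0, 0, 0, 0, 0],
    [0, 0, 0, 0, 0, 0],
    [0, 0, 0, 0, 0, 0]
  ],
  "hand": 1
}}

```text
clock: 19.45
eef_pos: [0.5719, 0.0491, 0.1526]
ee_rot: [0.094, -3.14, 0.0]
wrist_force: [0.1, -0.3, -0.4]
width: 0.0481
gripper_force: 0.0
```

Emit:
{"op": "arm_command", "data": {
  "plan": [
    [0, 0, -0.2, 0, 0, 0],
    [0, 0, -0.6, 0, 0, 0],
    [0, 0, -1.0, 0, 0, 0],
    [0, 0, -1.0, 0, 0, 0],
    [0, 0, -1.0, 0, 0, 0]
  ]
}}

```text
clock: 19.95
eef_pos: [0.5723, 0.0494, 0.2534]
ee_rot: [-0.095, 3.138, 0.001]
wrist_force: [-0.3, 0.6, -0.9]
width: 0.0869
gripper_force: 0.0
```

```bash
python3 - <<'E'
from h import *
s=ctrl.sense();print(s["clock"],s["eef_pos"],s["ee_rot"],s["wrist_force"])
p=ctrl.capture("wrist");save(p,"w6")
M=R.from_euler("z",3.5,degrees=True);n=np.array([.571,.0535,0])
for d in (0,.01): print(d,[np.round(proj(p,n+M.apply([a*.03,d+b*.006,.150]))).tolist() for a,b in [(-1,-1),(-1,1),(1,1),(1,-1)]])
E
```

```text
19.95 [0.57233945 0.04942531 0.25338667] [-9.47012246e-02  3.13841281e+00  1.09634562e-03] [-0.33168692  0.59879435 -0.9015536 ]
0 [[311.0, 167.0], [325.0, 167.0], [324.0, 232.0], [311.0, 232.0]]
0.01 [[322.0, 167.0], [336.0, 167.0], [335.0, 232.0], [322.0, 232.0]]
```

View pics/w6.png

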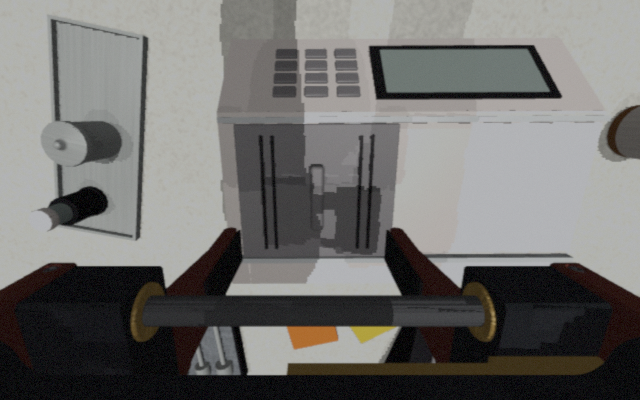

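The cover is shut: its ridge is at (317,195), where it is predicted for 0 mm open. The vial and the cup are unmoved, and the robot is clear of everything.

```bash
python3 -c "
from station import ctrl
print(ctrl.sign_off())"
```

```text
the job is handed in; nothing more can be done
None
```

The carrier is pressed home in the nest, the light cover is fully shut over it, the vial and density cup still stand on the tray, and the job was handed in at about 20 s; the home position is inferred from the height at the hard stop and from the cover passing over it.

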